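# Start a sweep on the bench analyser

## Task

The analyser lies on its back on the bench, with four plain white keys beside its screen: square, large round, small round and long bar. With the fingertips, gently press the square key (ready) right down, keep it down for about a second and let it come up, then do the same with the large round key (start sweep). Leave the other two keys, the dial, the screen and the loose things around alone, and finish with the hand drawn back at least 10 cm from the keys.

Things in the scene. Friction and masses are not known exactly. Their poses are not given: they have to be found in the camera images.
- analyser: Grey portable instrument, fixed, lying face up: 220 (x) x 324 (y) x 80 mm high. Origin at the centre of its underside, on the bench; x points to its far edge (upper edge of the screen), y to its left, z up. Black face at height 80 mm; screen on the left half (+y). The four keys occupy, in any order, the places x = -65 or 0 mm, y = -58.5 or -121 mm in this frame.
- square_top (a point): Centre of the top surface of the square key (32 x 32 mm); moves down with the key. At rest 12 mm above the analyser's face (92 mm above the bench). Axes as the analyser's.
- square_key (a joint): Travel of the square key (32 x 32 mm), m: 0 = up, 0.008 = fully down (straight down). A spring pushes it back up: about 1.3 N to start moving, 4.6 N fully down. Counts as pressed beyond 0.0055, as up below 0.0015.
- round_top (a point): Centre of the top surface of the large round key (36 mm across); moves down with the key. At rest 12 mm above the analyser's face (92 mm above the bench). Axes as the analyser's.
- round_key (a joint): Travel of the large round key (36 mm across), m: 0 = up, 0.008 = fully down (straight down). A spring pushes it back up: about 1.3 N to start moving, 4.6 N fully down. Counts as pressed beyond 0.0055, as up below 0.0015.
- small_top (a point): Centre of the top surface of the small round key (16 mm across); moves down with the key. At rest 12 mm above the analyser's face (92 mm above the bench). Axes as the analyser's.
- small_key (a joint): Travel of the small round key (16 mm across), m: 0 = up, 0.008 = fully down (straight down). A spring pushes it back up: about 1.3 N to start moving, 4.6 N fully down. Counts as pressed beyond 0.0055, as up below 0.0015.
- bar_top (a point): Centre of the top surface of the long bar key (14 mm in x, 42 mm in y); moves down with the key. At rest 12 mm above the analyser's face (92 mm above the bench). Axes as the analyser's.
- bar_key (a joint): Travel of the long bar key (14 mm in x, 42 mm in y), m: 0 = up, 0.008 = fully down (straight down). A spring pushes it back up: about 1.3 N to start moving, 4.6 N fully down. Counts as pressed beyond 0.0055, as up below 0.0015.
- square_mount: Thin grey plate, 52 x 48 mm, 1 mm thick, on the analyser's face under the square key, which it carries; origin at the plate's underside centre, on the face (80 mm above the bench). z up, x and y as the analyser's. The key stands over its centre, 32 x 32 mm.
- round_mount: Thin grey plate, 52 x 48 mm, 1 mm thick, on the analyser's face under the large round key, which it carries; origin at the plate's underside centre, on the face (80 mm above the bench). z up, x and y as the analyser's. The key stands over its centre, 36 mm across.
- dial: Round grey dial, 38 mm across and 16 mm high, on the face at x = 70, y = -92 mm of the analyser; origin at its underside centre. Not to be touched.
- screen: Flat screen, 150 (x) x 155 (y) mm, 3 mm thick, on the face, centred at x = 0, y = 55 mm of the analyser; origin at its underside centre. Fragile, not to be touched.
- cassette: Loose blue fibre-cleaner cassette with a yellow slider on top, 36 x 100 x 44 mm high; origin at its underside centre. Stands on the robot's side of the analyser, on the left.
- pen: Loose blue cleaning pen with a white tip, lying along its x, body 130 x 16 x 16 mm plus 30 mm tip; origin at its underside, middle of the body. Lies right (-y) of the analyser.
- adapter: Loose upright steel fibre adapter, 30 mm across at the foot, 18 mm above, 34 mm high; origin at its underside centre. Stands on the robot's side of the analyser, on the right.

How it is judged:
By the outcome, as a careful person would: the job done as asked, in the order asked, and still so for the second after the job is handed in, with the robot touching nothing.
It also fails if it takes over 48 s, if anything falls off the work surface, if the arm or the gripper's body presses on something with over 40 N, if the wrist force passes 120 N, or if a joint passes its speed limit or range.

## Robot

A 6-joint arm with a two-finger parallel gripper is mounted at the origin on the work surface. World frame = base frame: x ahead of the robot, y to its left, z up, the work surface at z = 0. Lengths are in m, angles in rad, forces in N, time in s.
With the tool pointing down it reaches from about 0.3 to 0.75 m from the base axis. Payload 8.5 kg.
Tool frame: the origin (TCP) lies at the very end of the fingers, on their centre line; the grasp point (between the pads) lies 19 mm behind it; z points along the fingers, y is the line along which they close (so a half turn about z gives the same grasp; the last joint's range is limited). The gripper opens to 88 mm and grips with 3 to 60 N. Pads are 18 mm wide; open, the fingers measure 123 mm over their backs; the gripper's body (75 mm by 187 mm) begins 45 mm behind the grasp point.
Start: joints at [-1.539, 0.381, 1.297, -0, 1.464, -0.215], TCP at [0.134, -0.533, 0.239] pointing down, gripper open.
Joint ranges: [-3.11, 3.11], [-0.89, 2.33], [0.22, 2.48], [-1.42, 4.56], [0.17, 2.85], [-2.88, 2.88]. Speed limits (rad/s): [2.39, 2.39, 3.14, 3.14, 3.14, 3.14].

## Interface

Orientations are given as a rotation vector (axis times angle).
In Python, from plant import env gives the robot as it stands. The module is installed in compiled form; this text tells all that it offers.
- The arm moves only by the tool carry_out, never from a script. Its argument "deltas" is a list of rows, each a list of 5 numbers: the finger opening in m, from 0 to 0.0881, then the shift along the tool's x, y, z in m, then the turn about the tool's z in rad. A call has 1 to 5 rows; each row is the pose to reach, as a shift and turn from the pose commanded when the call began, along the tool's axes at that moment; what a row does not reach only later rows make up. A row lasts 1/12 s, in which the tool goes at most 41.7 mm and 7.16 degrees, less where a joint would pass 70% of its speed; a pose out of reach is approached as far as the arm can. A call with a gripper value outside its range is refused whole. The fingers move at their own pace and stop on an object; "force" is the grip in N (left out, the last holds). Time passes only in rows, so rows that repeat a pose let the fingers close. It gives the time, the measured TCP pose, the force, the opening and the grip force at its end, in the units of the state.
- env.sense(): the state, without advancing time (a new reading comes with each control period).
- env.camera(name): name is "side" or "top"; returns (picture, depth): 420x560x3 uint8, red, green, blue; 420x560 float32, m along the optical axis (not along the pixel's ray), 0 where there is no reading.
- env.calibration(name): a dict with "fov_y" (degrees; the focal length in pixels is half the picture's height over the tangent of half this angle, whatever the lens; pixels are square), "cx", "cy" (the principal point, pixels), "distortion" ([k1, k2, p1, p2, k3] as OpenCV has them; the pictures are not rectified), "R" (3x3) and "t" (3): a world point X has camera coordinates R X + t. Camera axes: x right, y down, z forward; pixel columns grow to the right and rows downward; lengths in m; the calibration is good to about 2 mm. A picture is of the moment at which its call begins. calibration takes no time and is no camera call.
- env.close_job(): hands the job in; it is judged then, once.
The state is a dict: "time": time; "qpos": joint angles; "joint_velocities": joint speeds; "joint_torque": joint torques, N m; "tcp_pos": TCP position; "ee_rot": TCP orientation; "contact_force": force on the tool from outside, world axes, zero at the start; "torque": the same for the moment, N m; "opening": finger opening in m; "grip_force": force on a finger pad.
Only numpy, scipy, OpenCV 4.12 (cv2) and the standard library are available. Lean on these libraries where they do the work, as an engineer would, in place of code of your own. Each camera call takes 0.05 s, during which the arm holds its last target. There are 200 camera calls.

## Working session

There is one attempt and no reset: what is moved stays moved. The work goes in short steps, Python scripts to look and compute and a tool call to move; the robot and the scene stay as the last step left them, time stands still between calls to the robot, and variables do not carry over. Pictures are saved under pics/ and viewed, at most 10 in all, crops included, and the job is handed in when it is done.

Besides the shell and the picture viewer there is one more tool, called after ">>>" as name(argument=value, ...), one argument or row to a line, values as JSON. carry_out: Moves the arm, as the interface text tells. Its arguments: {"type":"object","properties":{"deltas":{"type":"array"},"force":{"type":"number"}},"required":["deltas"]}

```bash
mkdir -p pics; python3 - <<'E'
from plant import env
import cv2,numpy as np
for n in("top","side"):
    p,d=env.camera(n); cv2.imwrite(f"pics/{n}0.png",p[:,:,::-1]); np.savez(f"{n}0.npz",p=p,d=d)
    c=env.calibration(n); print(n,c)
s=env.sense(); print(s)
E
```

```text
top {'fov_y': 46.61209080955726, 'cx': 283.399435151952, 'cy': 207.01653568812924, 'distortion': array([-0.11663434,  0.        ,  0.        ,  0.        ,  0.        ]), 'R': array([[ 0.01320666, -0.99990468, -0.00402651],
       [-0.99093408, -0.01254953, -0.13376156],
       [ 0.13369828,  0.00575655, -0.99100536]]), 't': array([0.0260997 , 0.56571187, 0.82052457])}
side {'fov_y': 54.69750518909642, 'cx': 282.78687289845345, 'cy': 208.91597359060106, 'distortion': array([-0.09169415,  0.        ,  0.        ,  0.        ,  0.        ]), 'R': array([[-0.94517062, -0.32648009, -0.00795333],
       [-0.15404991,  0.46718895, -0.87063374],
       [ 0.28796029, -0.82167222, -0.49186749]]), 't': array([0.51793858, 0.1669286 , 0.55144653])}
{'time': 0.1, 'qpos': array([-1.53929349e+00,  3.81151330e-01,  1.29815974e+00,  2.06277565e-05,
        1.46360705e+00, -2.15279471e-01]), 'joint_velocities': array([-8.76299063e-05, -1.23632624e-03, -6.44316186e-04, -9.82009631e-04,
       -7.15916915e-04,  2.97986003e-04]), 'joint_torque': array([ 4.39257346e-03, -4.38651109e+01, -2.24909896e+01,  7.15109892e-02,
        3.42294329e-02, -7.99252803e-05]), 'tcp_pos': array([ 0.13436249, -0.53307797,  0.23819583]), 'ee_rot': array([-3.11639946e+00, -3.86496147e-01, -2.23030158e-04]), 'contact_force': array([-0.52855238, -0.30166719, -0.55649708]), 'torque': array([-0.01316317, -0.00993376,  0.03421752]), 'grip_force': 0.0, 'opening': 0.08844496697849386}
```

View pics/top0.png

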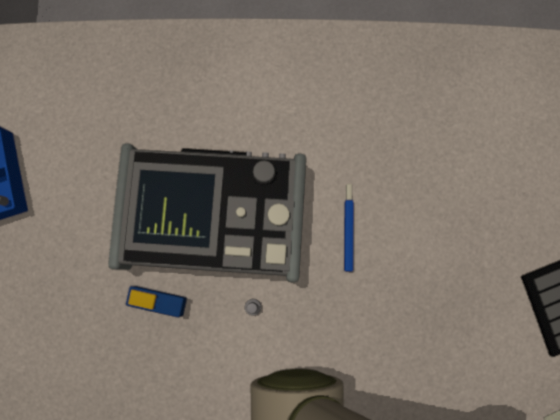

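View pics/side0.png

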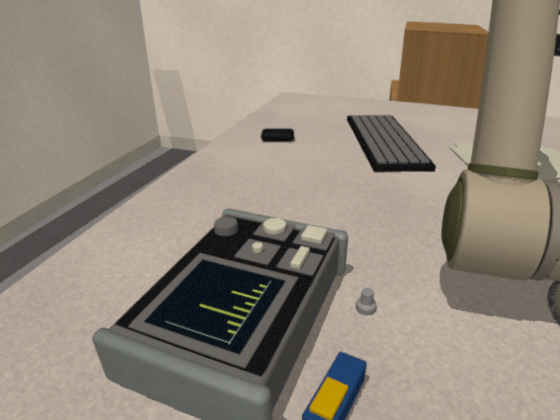

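The top view shows the square key at (276,254), large round at (278,214), small round at (241,212) and bar at (238,251). In the side view they are at (314,235), (274,226), (257,247) and (299,258). Next I'll measure the key tops from both views.

```bash
cat > h.py <<'E'
from plant import env
import cv2,numpy as np
from scipy.spatial.transform import Rotation as Ro
def cal(n):
    c=env.calibration(n); f=210/np.tan(np.radians(c["fov_y"]/2))
    return np.array([[f,0,c["cx"]],[0,f,c["cy"]],[0,0,1.]]),c["distortion"],c["R"],c["t"]
def norm(n,uv):
    K,D,R,t=cal(n); return cv2.undistortPoints(np.array(uv,float).reshape(-1,1,2),K,D).reshape(-1,2)
def onplane(n,uv,z):
    K,D,R,t=cal(n); o=-R.T@t; d=np.c_[norm(n,uv),np.ones(len(norm(n,uv)))]@R
    return o+d*((z-o[2])/d[:,2])[:,None]
def tri(a,b):
    P=[np.c_[cal(n)[2],cal(n)[3]] for n in("top","side")]
    X=cv2.triangulatePoints(P[0],P[1],norm("top",a).T,norm("side",b).T); return (X[:3]/X[3]).T
E
python3 - <<'E'
from h import *
seeds={"top":[(276,254),(278,214),(241,212),(238,251)],"side":[(314,235),(274,226),(257,247),(299,258)]}
C={}
for n in seeds:
    z=np.load(n+"0.npz"); p=z["p"]; hsv=cv2.cvtColor(p,cv2.COLOR_RGB2HSV)
    print(n,[tuple(hsv[v,u]) for u,v in seeds[n]],[z["d"][v,u] for u,v in seeds[n]])
    m=(p.min(2)>(120 if n=="top" else 140)).astype(np.uint8)
    k,l,st,ce=cv2.connectedComponentsWithStats(m,connectivity=4)
    C[n]=[]
    for u,v in seeds[n]:
        i=l[v,u]; print(i,st[i],ce[i]); C[n].append(ce[i])
    K,D,R,t=cal(n)
    for (u,v),c in zip(seeds[n],C[n]):
        x=norm(n,[c])[0]; dd=z["d"][v,u]; print("depth pt",R.T@(np.r_[x,1]*dd-t))
print(tri(C["top"],C["side"])); print(onplane("top",C["top"],.092)); print(onplane("side",C["side"],.092))
t=onplane("top",C["top"],.092); d=t[1]-t[0]; print("yaw",np.arctan2(d[1],d[0])); e=t[2]-t[1]; print(np.arctan2(-e[0],e[1]))
# rail height from depth
z=np.load("top0.npz")["d"]; K,D,R,tt=cal("top")
for uv in [(299,220),(295,265),(285,235),(264,172),(240,230)]:
    print(uv,R.T@(np.r_[norm("top",[uv])[0],1]*z[uv[1],uv[0]]-tt))
E
```

```text
top [(np.uint8(22), np.uint8(46), np.uint8(167)), (np.uint8(21), np.uint8(46), np.uint8(167)), (np.uint8(22), np.uint8(44), np.uint8(167)), (np.uint8(23), np.uint8(44), np.uint8(167))] [np.float32(0.7913946), np.float32(0.8004877), np.float32(0.80242944), np.float32(0.7943121)]
821 [266 244  19  19 322] [275.15217391 253.34782609]
698 [268 204  20  20 305] [277.79672131 213.81639344]
709 [237 208   7   8  44] [240.04545455 211.36363636]
830 [225 247  25   8 162] [236.98765432 250.67283951]
depth pt [0.48155031 0.04548643 0.09462539]
depth pt [0.54637273 0.04214094 0.09417562]
depth pt [0.54977831 0.10442746 0.09303752]
depth pt [0.48510106 0.10792123 0.09252309]
side [(np.uint8(23), np.uint8(44), np.uint8(199)), (np.uint8(21), np.uint8(44), np.uint8(205)), (np.uint8(23), np.uint8(42), np.uint8(199)), (np.uint8(22), np.uint8(41), np.uint8(198))] [np.float32(0.5984977), np.float32(0.6218274), np.float32(0.57314265), np.float32(0.5486221)]
1 [     0      0    560    420 117594] [286.34280661 218.64303451]
1 [     0      0    560    420 117594] [286.34280661 218.64303451]
25 [253 242   9
[... 278 characters left out ...]
5 0.05149904 0.1131745 ]
 [0.53685367 0.03978164 0.1023246 ]
 [0.54997424 0.10458953 0.09124299]
 [0.48558601 0.10828894 0.08979001]]
[[0.48165282 0.04554266 0.092     ]
 [0.54663508 0.04217836 0.092     ]
 [0.54990768 0.10452648 0.092     ]
 [0.48512376 0.10797341 0.092     ]]
[[0.53336548 0.02288483 0.092     ]
 [0.53336548 0.02288483 0.092     ]
 [0.54949985 0.10559681 0.092     ]
 [0.48509642 0.11126072 0.092     ]]
yaw -0.051726483849104325
-0.05244100209541189
(299, 220) [0.53806534 0.00687248 0.08068452]
(295, 265) [0.46330588 0.01279216 0.08219886]
(285, 235) [0.51292515 0.02989546 0.07798319]
(264, 172) [0.61594549 0.06608693 0.09490365]
(240, 230) [0.51986605 0.10471352 0.08281246]
```

Both views agree where the key blobs separate: the square top is at about (0.482, 0.0455, 0.093) and the large round top at (0.5465, 0.042, 0.093), with a yaw of -0.052. I'll carry the hand over at the current height while closing the fingers.

>>> carry_out(
  deltas=[
    [0, 0.025, -0.025, 0, 0],
    [0, 0.05, -0.05, 0, 0],
    [0, 0.075, -0.075, 0, 0],
    [0, 0.1, -0.1, 0, 0],
    [0, 0.125, -0.125, 0, 0],
  ],
  force=10,
)

```text
time: 0.52
tcp_pos: [0.2255, -0.3799, 0.2385]
ee_rot: [-3.117, -0.386, 0.0]
contact_force: [0.0, -0.7, 0.3]
opening: 0.0568
grip_force: 0.0
```

>>> carry_out(
  deltas=[
    [0, 0.025, -0.025, 0, 0],
    [0, 0.05, -0.05, 0, 0],
    [0, 0.075, -0.075, 0, 0],
    [0, 0.1, -0.1, 0, 0],
    [0, 0.125, -0.125, 0, 0],
  ],
)

```text
time: 0.93
tcp_pos: [0.3161, -0.2281, 0.2387]
ee_rot: [-3.118, -0.386, 0.0]
contact_force: [0.4, 0.8, 0.8]
opening: 0.0237
grip_force: 0.0
```

>>> carry_out(
  deltas=[
    [0, 0.025, -0.025, 0, 0],
    [0, 0.05, -0.05, 0, 0],
    [0, 0.075, -0.075, 0, 0],
    [0, 0.1, -0.1, 0, 0],
    [0, 0.125, -0.125, 0, 0],
  ],
)

```text
time: 1.35
tcp_pos: [0.4068, -0.0762, 0.2387]
ee_rot: [-3.118, -0.387, 0.0]
contact_force: [0.6, -0.9, -0.2]
opening: 0.0007
grip_force: 0.0
```

>>> carry_out(
  deltas=[
    [0, 0.025, -0.025, 0, 0.06],
    [0, 0.05, -0.05, 0, 0.12],
    [0, 0.075, -0.075, 0, 0.18],
    [0, 0.1, -0.1, 0, 0.24],
    [0, 0.1025, -0.1, 0, 0.3],
  ],
)

```text
time: 1.77
tcp_pos: [0.4828, 0.0481, 0.2383]
ee_rot: [-3.139, 0.081, 0.0]
contact_force: [-0.4, -0.1, -1.0]
opening: 0.0004
grip_force: 0.0
```

>>> carry_out(
  deltas=[
    [0, 0, 0, 0.025, 0],
    [0, 0, 0, 0.05, 0],
    [0, 0, 0, 0.075, 0],
    [0, 0, 0, 0.1, 0],
    [0, 0, 0, 0.115, 0],
  ],
)

```text
time: 2.18
tcp_pos: [0.4802, 0.0441, 0.1213]
ee_rot: [-3.14, 0.083, 0.005]
contact_force: [-0.3, 0.4, 0.1]
opening: 0.0005
grip_force: 0.0
```

```bash
python3 - <<'E'
from h import *
p,d=env.camera("side"); cv2.imwrite("pics/side1.png",cv2.resize(p[150:350,180:420,::-1],(720,600)))
s=env.sense(); print(s["tcp_pos"],s["ee_rot"],s["contact_force"],s["opening"])
M=Ro.from_rotvec(s["ee_rot"]).as_matrix(); print(M.T@(np.array([.4816,.0455,.0925])-s["tcp_pos"]))
E
```

```text
[0.47939472 0.04420851 0.1196255 ] [-3.13958268  0.08360852  0.01082126] [-1.18450951  0.18762508 -2.95467658] 0.0003326915539012123
[ 0.00232086 -0.0013882   0.02711108]
```

View pics/side1.png

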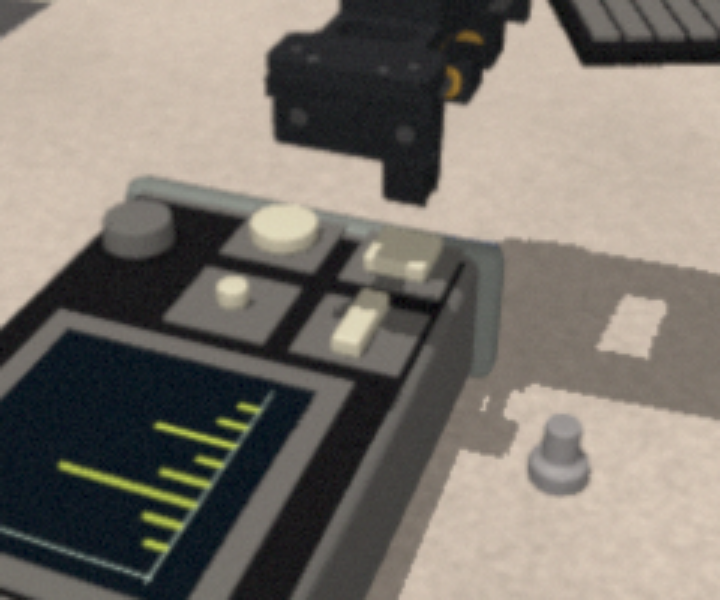

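The closed fingertips are hanging above the square key, with clear space to the neighbouring keys. The readings show a small drift, so I'll hold and check before pressing.

>>> carry_out(
  deltas=[
    [0, 0, 0, 0, 0],
    [0, 0, 0, 0, 0],
  ],
)

```text
time: 2.4
tcp_pos: [0.4817, 0.0439, 0.1244]
ee_rot: [3.14, -0.084, 0.001]
contact_force: [0.0, -0.5, 0.1]
opening: 0.0005
grip_force: 0.0
```

```bash
python3 - <<'E'
from h import *
s=env.sense(); print(s["tcp_pos"],s["ee_rot"],s["contact_force"],s["joint_velocities"],s["qpos"],s["joint_torque"])
M=Ro.from_rotvec(s["ee_rot"]).as_matrix(); print(M.T@(np.array([.4816,.0455,.0925])-s["tcp_pos"]))
E
```

```text
[0.48169974 0.0438697  0.12439092] [ 3.14038812e+00 -8.35806749e-02  9.01355935e-04] [ 0.03288709 -0.50396029  0.11600058] [ 0.00023744 -0.01575302 -0.01186292 -0.00111363 -0.00349424  0.00151009] [-1.54545536e-01  3.90517640e-01  1.65628550e+00 -2.06968776e-05
  1.09420859e+00  1.46947724e+00] [-3.11746309e-02 -3.82301152e+01 -1.70237160e+01  1.88123138e-02
 -9.13381157e-02 -2.19448689e-04]
[-0.00020469 -0.00162514  0.03189068]
```

>>> carry_out(
  deltas=[
    [0, 0, -0.0015, 0.007, 0],
    [0, 0, -0.0015, 0.014, 0],
    [0, 0, -0.0015, 0.021, 0],
    [0, 0, -0.0015, 0.026, 0],
    [0, 0, -0.0015, 0.028, 0],
  ],
)

```text
time: 2.82
tcp_pos: [0.4811, 0.0455, 0.0949]
ee_rot: [-3.14, 0.084, 0.002]
contact_force: [0.2, 0.7, -0.1]
opening: 0.0009
grip_force: 0.0
```

>>> carry_out(
  deltas=[
    [0, 0, 0, 0.002, 0],
    [0, 0, 0, 0.004, 0],
    [0, 0, 0, 0.006, 0],
    [0, 0, 0, 0.008, 0],
    [0, 0, 0, 0.009, 0],
  ],
)

```text
time: 3.23
tcp_pos: [0.4815, 0.0454, 0.0868]
ee_rot: [3.14, -0.084, 0.001]
contact_force: [-1.1, 0.2, 3.4]
opening: 0.0005
grip_force: 1.8
```

>>> carry_out(
  deltas=[
    [0, 0, 0, 0.001, 0],
    [0, 0, 0, 0.001, 0],
  ],
)

```text
time: 3.4
tcp_pos: [0.4815, 0.0454, 0.0858]
ee_rot: [3.14, -0.083, 0.0]
contact_force: [-0.5, 1.0, 3.9]
opening: 0.0006
grip_force: 2.0
```

>>> carry_out(
  deltas=[
    [0, 0, 0, 0.001, 0],
    [0, 0, 0, 0.002, 0],
    [0, 0, 0, 0.0025, 0],
    [0, 0, 0, 0.0025, 0],
  ],
)

```text
time: 3.73
tcp_pos: [0.4816, 0.0454, 0.0842]
ee_rot: [3.14, -0.083, 0.002]
contact_force: [-5.0, 0.4, 15.9]
opening: 0.0004
grip_force: 7.4
```

Bottomed out. I'll ease slightly and hold.

>>> carry_out(
  deltas=[
    [0, 0, 0, -0.0006, 0],
    [0, 0, 0, -0.0006, 0],
    [0, 0, 0, -0.0006, 0],
    [0, 0, 0, -0.0006, 0],
    [0, 0, 0, -0.0006, 0],
  ],
)

```text
time: 4.15
tcp_pos: [0.4815, 0.0454, 0.0843]
ee_rot: [3.14, -0.083, 0.001]
contact_force: [-2.7, -0.3, 9.1]
opening: 0.0003
grip_force: 4.6
```

>>> carry_out(
  deltas=[
    [0, 0, 0, 0, 0],
    [0, 0, 0, 0, 0],
    [0, 0, 0, 0, 0],
  ],
)

```text
time: 4.4
tcp_pos: [0.4815, 0.0454, 0.0843]
ee_rot: [3.14, -0.083, 0.001]
contact_force: [-3.1, -0.3, 8.4]
opening: 0.0001
grip_force: 4.6
```

>>> carry_out(
  deltas=[
    [0, 0, 0, -0.006, 0],
    [0, 0, 0, -0.012, 0],
    [0, 0, 0, -0.02, 0],
    [0, 0, 0, -0.028, 0],
    [0, 0, 0, -0.028, 0],
  ],
)

```text
time: 4.82
tcp_pos: [0.4821, 0.0454, 0.1134]
ee_rot: [3.14, -0.083, 0.004]
contact_force: [0.1, 0.5, -0.3]
opening: 0.0004
grip_force: 0.0
```

```bash
python3 - <<'E'
from h import *
p,d=env.camera("side"); cv2.imwrite("pics/side2.png",cv2.resize(p[150:350,180:420,::-1],(720,600)))
s=env.sense(); print(s["tcp_pos"],s["contact_force"])
M=Ro.from_rotvec(s["ee_rot"]).as_matrix(); print(M.T@(np.array([.5465,.0421,.092])-s["tcp_pos"]))
E
```

```text
[0.48179817 0.04541018 0.11265526] [0.26445401 0.74206866 0.44660392]
[ 0.06474955 -0.00013734  0.02077018]
```

View pics/side2.png

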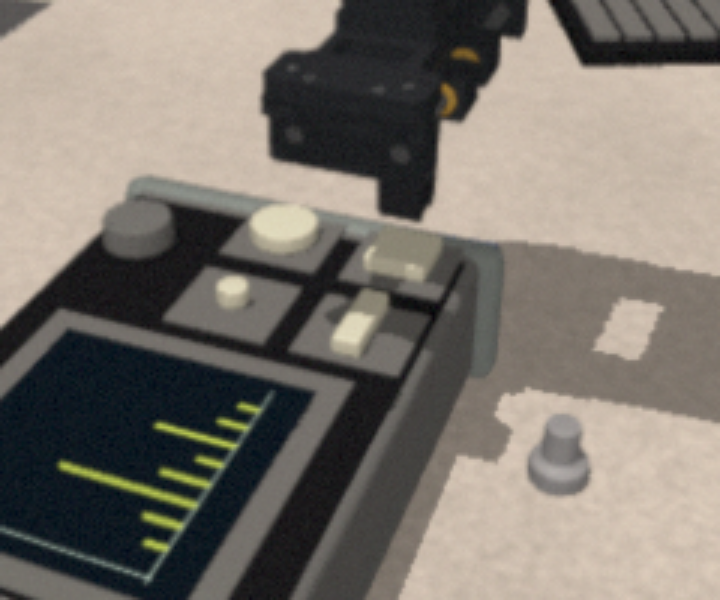

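The square key is up again and nothing else has moved. Now the large round key.

>>> carry_out(
  deltas=[
    [0, 0.02, 0, 0, 0],
    [0, 0.04, 0, 0, 0],
    [0, 0.06, 0, 0, 0],
    [0, 0.065, 0, 0, 0],
    [0, 0.065, 0, 0, 0],
  ],
)

```text
time: 5.28
tcp_pos: [0.5468, 0.0419, 0.1112]
ee_rot: [-3.14, 0.084, 0.001]
contact_force: [-1.5, -0.3, 0.8]
opening: 0.0001
grip_force: 0.0
```

>>> carry_out(
  deltas=[
    [0, 0, 0, 0.005, 0],
    [0, 0, 0, 0.01, 0],
    [0, 0, 0, 0.015, 0],
    [0, 0, 0, 0.018, 0],
    [0, 0, 0, 0.02, 0],
  ],
)

```text
time: 5.7
tcp_pos: [0.5456, 0.0421, 0.0913]
ee_rot: [-3.14, 0.084, 0.002]
contact_force: [-1.4, -0.7, 2.2]
opening: 0.0004
grip_force: 0.8
```

>>> carry_out(
  deltas=[
    [0, 0, 0, 0.002, 0],
    [0, 0, 0, 0.004, 0],
    [0, 0, 0, 0.006, 0],
    [0, 0, 0, 0.0075, 0],
    [0, 0, 0, 0.008, 0],
  ],
)

```text
time: 6.12
tcp_pos: [0.5461, 0.042, 0.0843]
ee_rot: [3.14, -0.083, -0.0]
contact_force: [-6.5, 1.1, 11.4]
opening: 0.0005
grip_force: 5.7
```

>>> carry_out(
  deltas=[
    [0, 0, 0, 0.0002, 0],
    [0, 0, 0, 0.0002, 0],
  ],
)

```text
time: 6.28
tcp_pos: [0.5461, 0.042, 0.0843]
ee_rot: [3.14, -0.083, -0.0]
contact_force: [-5.9, 0.4, 9.4]
opening: 0.0007
grip_force: 4.9
```

Fully down since about 6.0 s. I'll hold to about 7.1 s, then lift.

>>> carry_out(
  deltas=[
    [0, 0, 0, 0, 0],
    [0, 0, 0, 0, 0],
    [0, 0, 0, 0, 0],
    [0, 0, 0, 0, 0],
    [0, 0, 0, 0, 0],
  ],
)

```text
time: 6.7
tcp_pos: [0.5461, 0.042, 0.0843]
ee_rot: [3.14, -0.083, -0.0]
contact_force: [-5.8, -0.4, 9.9]
opening: 0.0003
grip_force: 4.9
```

>>> carry_out(
  deltas=[
    [0, 0, 0, 0, 0],
    [0, 0, 0, 0, 0],
    [0, 0, 0, 0, 0],
    [0, 0, 0, -0.006, 0],
    [0, 0, 0, -0.012, 0],
  ],
)

```text
time: 7.12
tcp_pos: [0.5465, 0.042, 0.0959]
ee_rot: [3.14, -0.084, 0.0]
contact_force: [-0.2, 0.6, 0.8]
opening: 0.0004
grip_force: 0.0
```

>>> carry_out(
  deltas=[
    [0, 0, 0, -0.02, 0],
    [0, 0, 0, -0.045, 0],
    [0, 0, 0, -0.07, 0],
    [0, 0, 0, -0.095, 0],
    [0, 0, 0, -0.12, 0],
  ],
)

```text
time: 7.53
tcp_pos: [0.5465, 0.0419, 0.2172]
ee_rot: [3.14, -0.084, 0.002]
contact_force: [-0.3, -0.0, 0.5]
opening: 0.0003
grip_force: 0.0
```

>>> carry_out(
  deltas=[
    [0, -0.02, 0.02, -0.02, 0],
    [0, -0.04, 0.04, -0.03, 0],
    [0, -0.06, 0.06, -0.03, 0],
    [0, -0.08, 0.08, -0.03, 0],
    [0, -0.1, 0.1, -0.03, 0],
  ],
)

```text
time: 7.95
tcp_pos: [0.4404, -0.0533, 0.2461]
ee_rot: [3.14, -0.083, 0.002]
contact_force: [-0.2, -0.2, 0.1]
opening: 0.0005
grip_force: 0.0
```

>>> carry_out(
  deltas=[
    [0, 0, 0.02, 0, 0],
    [0, 0, 0.03, 0, 0],
    [0, 0, 0.03, 0, 0],
    [0, 0, 0.03, 0, 0],
  ],
)

```text
time: 8.28
tcp_pos: [0.44, -0.0825, 0.2456]
ee_rot: [-3.14, 0.085, -0.001]
contact_force: [1.3, 0.1, 0.2]
opening: 0.0003
grip_force: 0.0
```

```bash
python3 - <<'E'
from h import *
for n in("side","top"):
    p,d=env.camera(n); cv2.imwrite(f"pics/{n}3.png",p[:,:,::-1])
s=env.sense(); print(s["time"],s["tcp_pos"],s["contact_force"])
E
```

```text
8.3833 [ 0.43997167 -0.0818282   0.24552713] [-0.01140101 -0.90316561 -0.4262104 ]
```

View pics/side3.png

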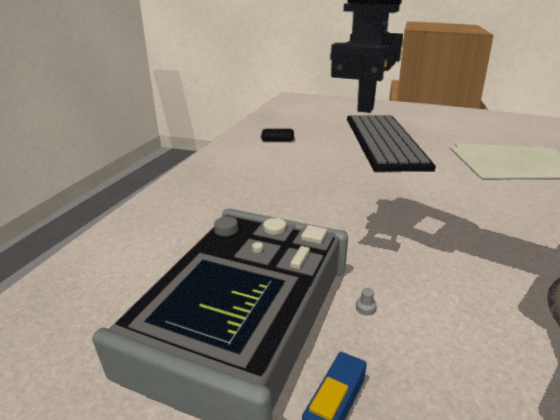

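All four keys are up, the adapter and cassette are where they were, and the hand is about 20 cm away.

```bash
python3 -c "
from plant import env
print(env.close_job())"
```

```text
the job is handed in; nothing more can be done
None
```

I pressed the square key and then the large round key right down, held each for about a second and let both come back up; the hand is drawn back about 20 cm, the other keys and loose things look undisturbed, and the job is handed in (about 8.4 s on the robot's clock).

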